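# Feed three filters with the ratchet lever

## Task

Feed exactly three inlet filters out of the bench dispenser into its tray: stroke the ratchet lever three times, each time all the way to its stop and then letting it go fully back. The fourth filter must stay on the track; do not touch the filters themselves and leave the other things on the bench where they are.

Things in the scene. Friction and masses are not known exactly. Their poses are not given: they have to be found in the camera images.
- feeder: Grey and bare-metal filter dispenser, fixed to the bench, 470 mm long (its y), 110 mm wide. Origin on the bench top, 240 mm from its rear end; its +y axis is the feed direction, from the toothed bar at the rear, along the covered track (50 mm wide, top at z 110 mm) and down a chute to the open tray at the +y end; z up. Its yaw differs from start to start.
- pivot (a point): Axis of the lever, on the side of the dispenser towards the robot, 16 mm above the bench. The axis is the dispenser's x axis.
- knob (a point): Centre of the lever's black ball knob, 30 mm in diameter, 200 mm from the pivot; below it is a steel rod 10 mm thick, down to 90 mm from the pivot. The lever stands in the open, 45 mm beside the middle of the track. Moves with the lever; knob's middle is 203 to 216 mm above the bench.
- lever (a joint): Lever angle about its pivot, rad. 0 = home, leaning 0.36 rad (21 degrees) from upright towards the rear (-y of the dispenser); 0.72 = hard stop, leaning as far towards the tray (+y). A spring takes it home when let go (about 2 N at the knob at home, 4 N at the stop; driving the row adds 1 to 3 N). Each stroke to the stop and back pushes the row on by one filter (36 mm).
- outlet (a point): Middle of the edge at the end of the track, where the filters drop off, 90 mm above the bench; axes as the dispenser's. Beyond it (+y) a chute falls at 45 degrees (48 mm wide) to the tray, 74 mm wide inside, that ends 158 mm past the edge with 42 mm high walls.
- filter_a_mid (a point): Middle of the first filter in the row, counted from the outlet: beige disc with a nub on top, 36 mm in diameter, 14 mm high in all; the point is 6 mm above its underside.
- filter_b_mid (a point): Middle of the second filter in the row, counted from the outlet: beige disc with a nub on top, 36 mm in diameter, 14 mm high in all; the point is 6 mm above its underside.
- filter_c_mid (a point): Middle of the third filter in the row, counted from the outlet: beige disc with a nub on top, 36 mm in diameter, 14 mm high in all; the point is 6 mm above its underside.
- filter_d_mid (a point): Middle of the fourth (last) filter in the row, counted from the outlet: beige disc with a nub on top, 36 mm in diameter, 14 mm high in all; the point is 6 mm above its underside.
- tape_roll: Bystander: black tape roll, 63 mm across, 19 mm high; origin under its middle.
- battery_pack: Bystander: dark grey battery pack, 46x89x21 mm; origin under its middle.
- screwdriver: Bystander: screwdriver with red and black handle, 200 mm long; origin under its middle.

How it is judged:
By the outcome, as a careful person would: the job done as asked, in the order asked, and still so for the second after the job is handed in, with the robot touching nothing.
It also fails if it takes over 53 s, if anything falls off the work surface, if the arm or the gripper's body presses on something with over 40 N, if the wrist force passes 120 N, or if a joint passes its speed limit or range.

## Robot

A 6-joint arm with a two-finger parallel gripper is mounted at the origin on a cart in front of the work surface, level with it; the furniture and walls round the work are solid. World frame = base frame: x ahead of the robot, y to its left, z up, the work surface at z = 0. Lengths are in m, angles in rad, forces in N, time in s.
With the tool pointing down it reaches from about 0.35 to 1 m from the base axis. Payload 7.1 kg.
Tool frame: the origin (TCP) lies on the front face of the gripper's body, between the roots of the fingers; the fingertips stand 73 mm ahead of it and the grasp point (between the pads) lies 54 mm ahead of it (bot.pinch_z is the distance from the TCP to the grasp point, in m); z points along the fingers, y is the line along which they close (so a half turn about z gives the same grasp; the last joint's range is limited). The gripper opens to 85 mm and grips with 20 to 120 N. Pads are 22 mm wide; open, the fingers measure 114 mm over their backs; the gripper's body (76 mm by 85 mm) begins 54 mm behind the grasp point. The pads swing forward as they close: fully open they stand 13 mm farther back than shut.
Start: joints at [1.321, 0.423, 1.63, -0, 1.089, -0.019], TCP at [0.143, 0.608, 0.304] pointing down, gripper open.
Joint ranges: [-3, 3], [-0.9, 2.11], [0.09, 2.58], [-1.31, 4.45], [0.11, 2.69], [-2.54, 2.54]. Speed limits (rad/s): [2.39, 2.39, 3.01, 3.14, 3.14, 3.14].

## Interface

Orientations are given as a unit quaternion [w, x, y, z].
In Python, from rig import bot, vision gives the robot as it stands.
- The arm moves only by the tool apply_moves, never from a script. Its argument "rows" is a list of rows, each an object of numbers: "tx", "ty", "tz": the shift along the tool's x, y, z as a fraction of full scale; "wx", "wy", "wz": the turn, a rotation vector about the tool's x, y, z as a fraction of full scale. A call has 1 to 20 rows; each row is the pose to reach, as a shift and turn from the pose commanded when the call began, along the tool's axes at that moment, turning the shorter way round; what a row does not reach only later rows make up. Full scale, the value 1, is 25 cm for a shift and 180 degrees for a turn. A row lasts 1/12 s, in which the tool goes at most 41.7 mm and 7.16 degrees, less where a joint would pass 70% of its speed; a pose out of reach is approached as far as the arm can. A call with a number of a shift or a turn outside -1 to 1 is refused whole. A call with a gripper value outside its range is refused whole. "grip" is the opening, from 0 (shut) to 1 (fully open), set as the call begins (left out, the last holds). The fingers move at their own pace and stop on an object; the grip force is fixed at half the most. Time passes only in rows, so rows that repeat a pose let the fingers close. It gives the time, the measured TCP pose, the force, the opening and the grip force at its end, in the units of the state.
- bot.read_state(): the state, without advancing time (a new reading comes with each control period).
- vision.camera(name): name is "scene" or "side" or "wrist"; returns the picture (480x640x3 uint8, blue, green, red); there is no depth.
- vision.calibration(name): a dict with "intrinsics" (3x3 intrinsics, pixels), "cam_to_world" (4x4, takes a point from camera to world coordinates). Camera axes: x right, y down, z forward; pixel columns grow to the right and rows downward; lengths in m; the calibration is good to about 2 mm. A picture is of the moment at which its call begins: read the wrist's pose just before it. calibration takes no time and is no camera call; for the wrist camera it gives the pose at the moment of the call.
- bot.hand_in(): hands the job in; it is judged then, once.
The state is a dict: "time_s": time; "joint_pos": joint angles; "dq": joint speeds; "joint_efforts": joint torques, N m; "eef_pos": TCP position; "orientation": TCP orientation; "ft_force": force on the tool from outside, world axes, zero at the start; "ft_torque": the same for the moment, N m; "finger_gap": finger opening in m; "grip_force": force on a finger pad.
Only numpy, scipy, OpenCV 4.12 (cv2) and the standard library are available. Lean on these libraries where they do the work, as an engineer would, in place of code of your own. Each camera call takes 0.05 s, during which the arm holds its last target. There are 200 camera calls.

## Working session

There is one attempt and no reset: what is moved stays moved. The work goes in short steps, Python scripts to look and compute and a tool call to move; the robot and the scene stay as the last step left them, time stands still between calls to the robot, and variables do not carry over. Pictures are saved under pics/ and viewed, at most 10 in all, crops included, and the job is handed in when it is done.

Besides the shell and the picture viewer there is one more tool, called after "Emit:" in YAML: its name, and indented under it one key for each argument. apply_moves: Moves the arm, as the interface text tells. Shift numbers are shares of 25 cm and turn numbers shares of 180 degrees, none past 1 either way. Its arguments: {"type":"object","properties":{"rows":{"type":"array"},"grip":{"type":"number"}},"required":["rows"]}

```bash
mkdir -p pics; ls; python3 - <<'E'
from rig import bot, vision
import cv2
for n in ("scene","side"):
    cv2.imwrite(f"pics/{n}0.png",vision.camera(n))
    c=vision.calibration(n); print(n,c["intrinsics"],c["cam_to_world"])
s=bot.read_state(); print(s)
E
```

```text
pics
scene [[624.96545528   0.         316.05618147]
 [  0.         624.96545528 240.68822466]
 [  0.           0.           1.        ]] [[ 0.81701066 -0.43403345  0.37961631 -0.06060991]
 [-0.57650937 -0.62790121  0.52285469 -0.87025452]
 [ 0.01142511 -0.64603021 -0.76322633  1.43540888]
 [ 0.          0.          0.          1.        ]]
side [[527.79644826   0.         321.09378306]
 [  0.         527.79644826 232.80287552]
 [  0.           0.           1.        ]] [[-9.91255124e-01 -5.46768023e-02  1.20098819e-01  4.19463405e-01]
 [-1.31957591e-01  4.05973118e-01 -9.04308035e-01  1.53117967e+00]
 [ 6.87779715e-04 -9.12247924e-01 -4.09637953e-01  8.08111949e-01]
 [ 0.00000000e+00  0.00000000e+00  0.00000000e+00  1.00000000e+00]]
{'time_s': 0.1, 'joint_pos': array([ 1.32098326e+00,  4.23786226e-01,  1.63060948e+00,  2.93124841e-05,
        1.08860017e+00, -1.90012653e-02]), 'dq': array([ 0.00078182, -0.00275306, -0.00132252,  0.00127621, -0.0004516 ,
        0.00127771]), 'joint_efforts': array([ 7.75901958e-05, -5.58424151e+01, -2.82441205e+01, -1.26219197e-04,
        3.01088876e-03, -2.80433954e-05]), 'eef_pos': array([0.14285294, 0.60805277, 0.30321134]), 'orientation': array([-1.06881619e-04,  1.15156631e-01,  9.93347098e-01, -6.93547217e-04]), 'ft_force': array([ 0.43832299,  0.02239082, -0.40709332]), 'ft_torque': array([-0.02204651, -0.03276507, -0.01106974]), 'grip_force': 0.0, 'finger_gap': 0.08526950933316496}
```

View pics/scene0.png

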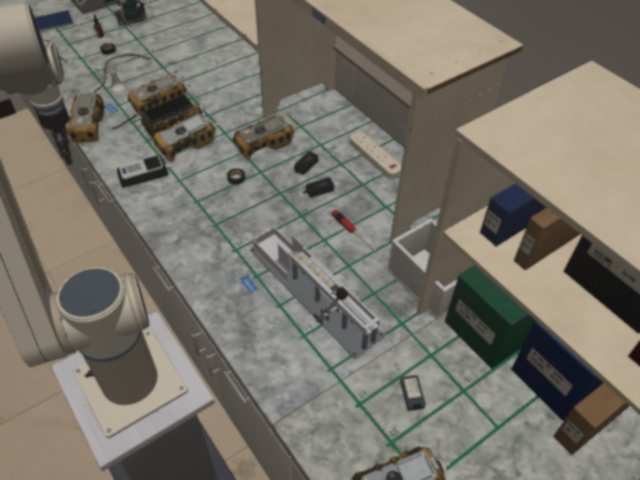

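View pics/side0.png

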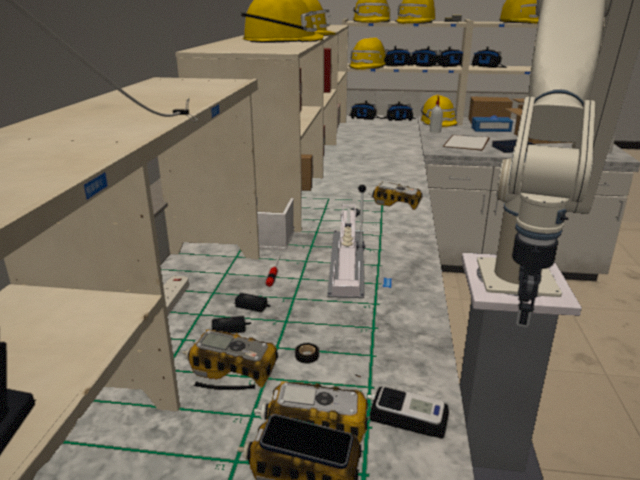

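The dispenser shows in the scene view from (270,245) at the tray to (375,340) at the rear, with the knob near (341,293). In the side view the knob is near (362,188). I'll enlarge both.

```bash
python3 - <<'E'
import cv2
a=cv2.imread("pics/scene0.png")[220:365,240:400]; b=cv2.imread("pics/side0.png")[175:305,310:400]
cv2.imwrite("pics/sc1.png",cv2.resize(a,None,fx=4,fy=4,interpolation=cv2.INTER_CUBIC))
cv2.imwrite("pics/si1.png",cv2.resize(b,None,fx=4,fy=4,interpolation=cv2.INTER_CUBIC))
E
```

```text
(no output)
```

View pics/sc1.png

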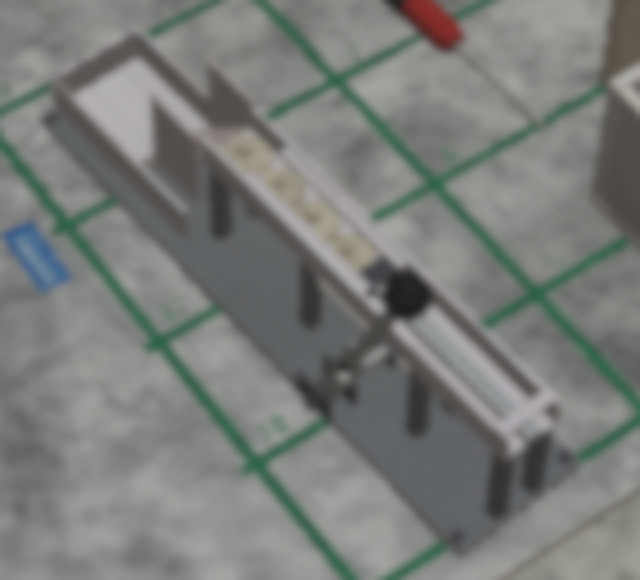

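View pics/si1.png

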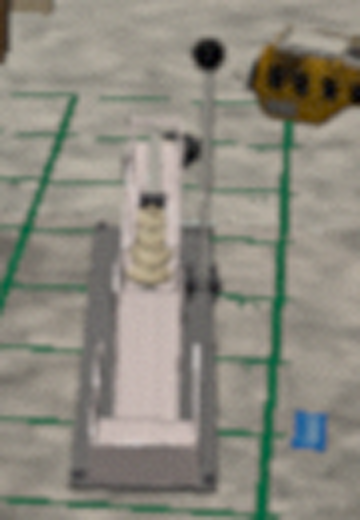

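In the enlarged crops the knob centre is at scene (341.8,293.0) and side (362,188.5). The base corners are at scene (252.5,249.5), (355,358) and (383.8,335), and at side (328,297) and (363.8,296.8).

```bash
cat > h.py <<'E'
from rig import bot, vision
import numpy as np, cv2
from scipy.optimize import least_squares
from scipy.spatial.transform import Rotation as R
def ray(n,p):
    c=vision.calibration(n);T=np.array(c["cam_to_world"]);K=np.array(c["intrinsics"])
    d=T[:3,:3]@np.linalg.inv(K)@[p[0],p[1],1];return T[:3,3],d/np.linalg.norm(d)
def proj(n,X):
    c=vision.calibration(n);T=np.array(c["cam_to_world"]);K=np.array(c["intrinsics"])
    q=K@(T[:3,:3].T@(np.asarray(X)-T[:3,3]));return q[:2]/q[2]
def plane(n,p,z=0):
    o,d=ray(n,p);return o+d*(z-o[2])/d[2]
def tri(obs):
    A=0;b=0
    for n,p in obs:
        o,d=ray(n,p);M=np.eye(3)-np.outer(d,d);A=A+M;b=b+M@o
    return np.linalg.solve(A,b)
def state():
    s=bot.read_state();q=s["orientation"];return s,R.from_quat([q[1],q[2],q[3],q[0]])
def plan(P,Rw=None):
    s,r=state();d=r.as_matrix().T@(np.array(P)-s["eef_pos"])/0.25
    w=(r.inv()*Rw).as_rotvec()/np.pi if Rw is not None else np.zeros(3)
    return d.round(3),w.round(4)
E
python3 - <<'E'
from h import *
k=tri([("scene",(341.8,293)),("side",(362,188.5))]);print("knob",k,proj("scene",k),proj("side",k))
obs=[("scene",(252.5,249.5),(-.055,.23)),("scene",(355,358),(-.055,-.24)),("scene",(383.8,335),(.055,-.24)),("side",(328,297),(.055,.23)),("side",(363.8,296.8),(-.055,.23))]
for n,p,l in obs: print(l,plane(n,p))
def f(v):
    c,s=np.cos(v[2]),np.sin(v[2]);o=[]
    for n,p,l in obs:
        o+=list(proj(n,[v[0]+c*l[0]-s*l[1],v[1]+s*l[0]+c*l[1],0])-p)
    # knob: local x=-.045
    return np.array(o)
r=least_squares(f,[.55,.1,0]);print(r.x,np.degrees(r.x[2]),r.fun.round(1))
x,y,t=r.x;c,s=np.cos(t),np.sin(t)
d=k[:2]-[x,y];print("knob local",c*d[0]+s*d[1],-s*d[0]+c*d[1])
E
```

```text
knob [ 0.50748052 -0.19614592  0.20211785] [341.48525872 293.23088083] [361.75282911 188.38317337]
(-0.055, 0.23) [0.47831591 0.19239744 0.        ]
(-0.055, -0.24) [ 0.50631469 -0.27082634  0.        ]
(0.055, -0.24) [ 0.61190026 -0.25965434  0.        ]
(0.055, 0.23) [0.57543573 0.20138802 0.        ]
(-0.055, 0.23) [0.47113591 0.18624159 0.        ]
[ 0.54232226 -0.02923894  0.071753  ] 4.111143812573847 [-2.8  0.3 -0.1  0.8  1.9  0.9 -1.9  0.4 -0.1  1.8]
knob local -0.04671789172908435 -0.16397965105358675
```

```bash
python3 - <<'E'
from h import *
c,s=np.cos(.072),np.sin(.072)
Rw=R.from_matrix(np.array([[s,c,0],[-c,s,0],[0,0,-1]]).T)  # columns tool x,y,z
Rw=R.from_matrix(np.column_stack([[s,-c,0],[c,s,0],[0,0,-1]])); print(np.linalg.det(Rw.as_matrix()))
Rw2=R.from_matrix(np.column_stack([[-s,c,0],[c,s,0],[0,0,-1]])); print(np.linalg.det(Rw2.as_matrix()))
for P in [(.42,.25,.33),(.513,-.262,.33),(.513,-.262,.256)]: print(P,plan(P,Rw2))
print(state()[1].as_matrix().round(3))
E
```

```text
Traceback (most recent call last):
  File "scipy/spatial/transform/_rotation.pyx", line 1143, in scipy.spatial.transform._rotation.Rotation.from_matrix
ValueError: Non-positive determinant (left-handed or null coordinate frame) in rotation matrix 0: [[ 0.07193781 -0.99740912  0.        ]
 [ 0.99740912  0.07193781  0.        ]
 [ 0.          0.         -1.        ]].
```

```bash
cat >> h.py <<'E'
_c,_s=np.cos(.072),np.sin(.072)
Rw=R.from_matrix(np.column_stack([[-_s,_c,0],[_c,_s,0],[0,0,-1]])) # tool x = feed, y = feeder x
E
python3 - <<'E'
from h import *
for P in [(.42,.25,.33),(.513,-.262,.33),(.513,-.262,.256)]: print(P,plan(P,Rw))
E
```

```text
(0.42, 0.25, 0.33) (array([-1.407, -1.141, -0.106]), array([-4.000e-04,  3.000e-04,  4.036e-01]))
(0.513, -0.262, 0.33) (array([-2.238, -3.049, -0.103]), array([-4.000e-04,  3.000e-04,  4.036e-01]))
(0.513, -0.262, 0.256) (array([-2.238, -3.049,  0.193]), array([-4.000e-04,  3.000e-04,  4.036e-01]))
```

Emit:
apply_moves:
  rows:
    - {"tx": -0.98, "ty": -0.8, "tz": -0.1, "wz": 0.404}
    - {"tx": -0.98, "ty": -0.8, "tz": -0.1, "wz": 0.404}
    - {"tx": -0.98, "ty": -0.8, "tz": -0.1, "wz": 0.404}
    - {"tx": -0.98, "ty": -0.8, "tz": -0.1, "wz": 0.404}
    - {"tx": -0.98, "ty": -0.8, "tz": -0.1, "wz": 0.404}
    - {"tx": -0.98, "ty": -0.8, "tz": -0.1, "wz": 0.404}
    - {"tx": -0.98, "ty": -0.8, "tz": -0.1, "wz": 0.404}
    - {"tx": -0.98, "ty": -0.8, "tz": -0.1, "wz": 0.404}
    - {"tx": -0.98, "ty": -0.8, "tz": -0.1, "wz": 0.404}
    - {"tx": -0.98, "ty": -0.8, "tz": -0.1, "wz": 0.404}
    - {"tx": -0.98, "ty": -0.8, "tz": -0.1, "wz": 0.404}
    - {"tx": -0.98, "ty": -0.8, "tz": -0.1, "wz": 0.404}
  grip: 0

```text
invalid input
```

```bash
python3 - <<'E'
from h import *
for P in [(.42,.25,.33),(.45,.1,.33),(.513,-.262,.33)]: print(P,plan(P,Rw))
E
```

```text
(0.42, 0.25, 0.33) (array([-1.407, -1.141, -0.106]), array([-4.000e-04,  3.000e-04,  4.036e-01]))
(0.45, 0.1, 0.33) (array([-1.661, -1.697, -0.105]), array([-4.000e-04,  3.000e-04,  4.036e-01]))
(0.513, -0.262, 0.33) (array([-2.238, -3.049, -0.103]), array([-4.000e-04,  3.000e-04,  4.036e-01]))
```

Emit:
apply_moves:
  rows:
    - {"tx": -0.98, "ty": -0.8, "tz": -0.1, "wx": 0, "wy": 0, "wz": 0.404}
    - {"tx": -0.98, "ty": -0.8, "tz": -0.1, "wx": 0, "wy": 0, "wz": 0.404}
    - {"tx": -0.98, "ty": -0.8, "tz": -0.1, "wx": 0, "wy": 0, "wz": 0.404}
    - {"tx": -0.98, "ty": -0.8, "tz": -0.1, "wx": 0, "wy": 0, "wz": 0.404}
    - {"tx": -0.98, "ty": -0.8, "tz": -0.1, "wx": 0, "wy": 0, "wz": 0.404}
    - {"tx": -0.98, "ty": -0.8, "tz": -0.1, "wx": 0, "wy": 0, "wz": 0.404}
    - {"tx": -0.98, "ty": -0.8, "tz": -0.1, "wx": 0, "wy": 0, "wz": 0.404}
    - {"tx": -0.98, "ty": -0.8, "tz": -0.1, "wx": 0, "wy": 0, "wz": 0.404}
    - {"tx": -0.98, "ty": -0.8, "tz": -0.1, "wx": 0, "wy": 0, "wz": 0.404}
    - {"tx": -0.98, "ty": -0.8, "tz": -0.1, "wx": 0, "wy": 0, "wz": 0.404}
    - {"tx": -0.98, "ty": -0.8, "tz": -0.1, "wx": 0, "wy": 0, "wz": 0.404}
  grip: 0

```text
time_s: 1.02
eef_pos: [0.336, 0.357, 0.3288]
orientation: [-0.0, 0.684, 0.73, -0.0]
ft_force: [-0.1, 0.8, -0.3]
finger_gap: 0.0
grip_force: 0.0
```

```bash
python3 - <<'E'
from h import *
for P in [(.42,.25,.33),(.45,.1,.33),(.513,-.262,.33)]: print(P,plan(P,Rw))
E
```

```text
(0.42, 0.25, 0.33) (array([-0.449,  0.308, -0.005]), array([-0.0001,  0.0001, -0.0024]))
(0.45, 0.1, 0.33) (array([-1.055,  0.389, -0.005]), array([-0.0001,  0.0001, -0.0024]))
(0.513, -0.262, 0.33) (array([-2.516,  0.547, -0.004]), array([-0.0001,  0.0001, -0.0024]))
```

Emit:
apply_moves:
  rows:
    - {"tx": -0.85, "ty": 0.35, "tz": 0, "wx": 0, "wy": 0, "wz": -0.0024}
    - {"tx": -0.85, "ty": 0.35, "tz": 0, "wx": 0, "wy": 0, "wz": -0.0024}
    - {"tx": -0.85, "ty": 0.35, "tz": 0, "wx": 0, "wy": 0, "wz": -0.0024}
    - {"tx": -0.85, "ty": 0.35, "tz": 0, "wx": 0, "wy": 0, "wz": -0.0024}
    - {"tx": -0.85, "ty": 0.35, "tz": 0, "wx": 0, "wy": 0, "wz": -0.0024}
    - {"tx": -0.85, "ty": 0.35, "tz": 0, "wx": 0, "wy": 0, "wz": -0.0024}

```text
time_s: 1.52
eef_pos: [0.439, 0.1491, 0.3289]
orientation: [0.0, 0.678, 0.735, -0.0]
ft_force: [-1.1, -0.4, 0.4]
finger_gap: 0.0002
grip_force: 0.0
```

Emit:
apply_moves:
  rows:
    - {"tx": -0.85, "ty": 0.1, "tz": 0, "wx": 0, "wy": 0, "wz": 0}
    - {"tx": -0.85, "ty": 0.1, "tz": 0, "wx": 0, "wy": 0, "wz": 0}
    - {"tx": -0.85, "ty": 0.1, "tz": 0, "wx": 0, "wy": 0, "wz": 0}
    - {"tx": -0.85, "ty": 0.1, "tz": 0, "wx": 0, "wy": 0, "wz": 0}
    - {"tx": -0.85, "ty": 0.1, "tz": 0, "wx": 0, "wy": 0, "wz": 0}
    - {"tx": -0.85, "ty": 0.1, "tz": 0, "wx": 0, "wy": 0, "wz": 0}

```text
time_s: 2.02
eef_pos: [0.4806, -0.0627, 0.329]
orientation: [0.001, 0.679, 0.734, -0.0]
ft_force: [-1.1, 0.1, 1.0]
finger_gap: -0.0
grip_force: 0.0
```

Emit:
apply_moves:
  rows:
    - {"tx": -0.8, "ty": 0.1, "tz": 0, "wx": 0, "wy": 0, "wz": 0}
    - {"tx": -0.8, "ty": 0.1, "tz": 0, "wx": 0, "wy": 0, "wz": 0}
    - {"tx": -0.8, "ty": 0.1, "tz": 0, "wx": 0, "wy": 0, "wz": 0}
    - {"tx": -0.8, "ty": 0.1, "tz": 0, "wx": 0, "wy": 0, "wz": 0}
    - {"tx": -0.8, "ty": 0.1, "tz": 0, "wx": 0, "wy": 0, "wz": 0}
    - {"tx": -0.8, "ty": 0.1, "tz": 0, "wx": 0, "wy": 0, "wz": 0}

```text
time_s: 2.52
eef_pos: [0.5214, -0.2602, 0.3288]
orientation: [0.001, 0.679, 0.734, -0.0]
ft_force: [0.1, 0.3, 0.3]
finger_gap: -0.0
grip_force: 0.0
```

```bash
python3 - <<'E'
from h import *
s,r=state();print(s["joint_pos"].round(2),s["eef_pos"],s["time_s"])
for P in [(.513,-.262,.256)]: print(P,plan(P,Rw))
cv2.imwrite("pics/w1.png",vision.camera("wrist"))
E
```

```text
[-0.48  0.33  1.7  -0.    1.1  -0.56] [ 0.52144524 -0.26017841  0.32875086] 2.5167
(0.513, -0.262, 0.256) (array([-0.004, -0.035,  0.291]), array([0.0004, 0.0007, 0.002 ]))
```

View pics/w1.png

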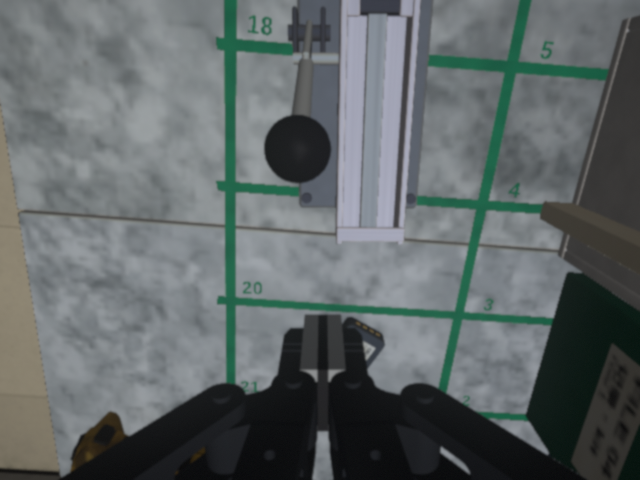

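The wrist view shows the knob at (297,149) and the closed fingertips at about (322,330). The track runs straight up the image, so the yaw matches. The clear space behind the knob is free to descend into.

```bash
python3 - <<'E'
from h import *
k=tri([("scene",(341.8,293)),("side",(362,188.5)),("wrist",(297.5,149))]);print(k,plane("wrist",(297.5,149),.2032))
a=plane("wrist",(307,199));b=plane("wrist",(410,199));print("base rear corners",a,b)
f=np.array([-_s,_c,0])
k2=plane("wrist",(297.5,149),.2032)
for off in (-.06,-.026,.141-.026): 
    P=k2+f*off;P[2]=.256;print(P,plan(P,Rw))
E
```

```text
[ 0.50633961 -0.19613934  0.20247849] [ 0.50436695 -0.19590175  0.2032    ]
base rear corners [ 0.50627889 -0.26491162  0.        ] [ 0.603267   -0.25733597  0.        ]Traceback (most recent call last):
  File "<stdin>", line 4, in <module>
NameError: name '_s' is not defined
```

Emit:
apply_moves:
  rows:
    - {"tx": -0.03, "ty": -0.05, "tz": 0.1, "wx": 0, "wy": 0, "wz": 0.002}
    - {"tx": -0.03, "ty": -0.05, "tz": 0.2, "wx": 0, "wy": 0, "wz": 0.002}
    - {"tx": -0.03, "ty": -0.05, "tz": 0.29, "wx": 0, "wy": 0, "wz": 0.002}
    - {"tx": -0.03, "ty": -0.05, "tz": 0.29, "wx": 0, "wy": 0, "wz": 0.002}
    - {"tx": -0.03, "ty": -0.05, "tz": 0.29, "wx": 0, "wy": 0, "wz": 0.002}

```text
time_s: 2.98
eef_pos: [0.5078, -0.2624, 0.2556]
orientation: [-0.002, 0.68, 0.733, -0.0]
ft_force: [-0.7, -0.2, 0.7]
finger_gap: -0.0001
grip_force: 0.0
```

```bash
python3 - <<'E'
from h import *
f=Rw.as_matrix()[:,0]
k2=np.array([.505,-.196,.203])
for off in (-.026,.141-.026): 
    P=k2+f*off;P[2]=.256;print(P,plan(P,Rw))
E
```

```text
[ 0.50687038 -0.22193264  0.256     ] (array([ 0.162,  0.008, -0.001]), array([-0.0009, -0.0006,  0.0008]))
[ 0.49672715 -0.08129795  0.256     ] (array([ 0.726,  0.01 , -0.   ]), array([-0.0009, -0.0006,  0.0008]))
```

Emit:
apply_moves:
  rows:
    - {"tx": 0.06, "ty": 0.01, "tz": 0, "wx": 0, "wy": 0, "wz": 0}
    - {"tx": 0.12, "ty": 0.01, "tz": 0, "wx": 0, "wy": 0, "wz": 0}
    - {"tx": 0.16, "ty": 0.01, "tz": 0, "wx": 0, "wy": 0, "wz": 0}
    - {"tx": 0.2, "ty": 0.01, "tz": 0, "wx": 0, "wy": 0, "wz": 0}
    - {"tx": 0.24, "ty": 0.01, "tz": 0, "wx": 0, "wy": 0, "wz": 0}
    - {"tx": 0.28, "ty": 0.01, "tz": 0, "wx": 0, "wy": 0, "wz": 0}
    - {"tx": 0.32, "ty": 0.01, "tz": 0, "wx": 0, "wy": 0, "wz": 0}
    - {"tx": 0.36, "ty": 0.01, "tz": 0, "wx": 0, "wy": 0, "wz": 0}
    - {"tx": 0.4, "ty": 0.01, "tz": 0, "wx": 0, "wy": 0, "wz": 0}
    - {"tx": 0.44, "ty": 0.01, "tz": 0, "wx": 0, "wy": 0, "wz": 0}
    - {"tx": 0.48, "ty": 0.01, "tz": 0, "wx": 0, "wy": 0, "wz": 0}
    - {"tx": 0.52, "ty": 0.01, "tz": 0, "wx": 0, "wy": 0, "wz": 0}
    - {"tx": 0.56, "ty": 0.01, "tz": 0, "wx": 0, "wy": 0, "wz": 0}
    - {"tx": 0.6, "ty": 0.01, "tz": 0, "wx": 0, "wy": 0, "wz": 0}
    - {"tx": 0.64, "ty": 0.01, "tz": 0, "wx": 0, "wy": 0, "wz": 0}
    - {"tx": 0.67, "ty": 0.01, "tz": 0, "wx": 0, "wy": 0, "wz": 0}
    - {"tx": 0.67, "ty": 0.01, "tz": 0, "wx": 0, "wy": 0, "wz": 0}

```text
time_s: 4.4
eef_pos: [0.4984, -0.0954, 0.2566]
orientation: [0.0, 0.681, 0.733, -0.0]
ft_force: [0.5, -4.6, -2.5]
finger_gap: 0.0
grip_force: 2.0
```

Emit:
apply_moves:
  rows:
    - {"tx": 0.01, "ty": 0, "tz": 0, "wx": 0, "wy": 0, "wz": 0}
    - {"tx": 0.02, "ty": 0, "tz": 0, "wx": 0, "wy": 0, "wz": 0}
    - {"tx": 0.02, "ty": 0, "tz": 0, "wx": 0, "wy": 0, "wz": 0}

```text
time_s: 4.65
eef_pos: [0.4981, -0.0916, 0.2564]
orientation: [0.0, 0.681, 0.732, -0.0]
ft_force: [0.1, -6.1, -3.0]
finger_gap: 0.0001
grip_force: 2.7
```

```bash
python3 - <<'E'
from h import *
s,r=state();print(s["eef_pos"],s["ft_force"],s["time_s"])
a=vision.camera("side")[170:290,300:420];b=vision.camera("wrist")[:,100:500]
cv2.imwrite("pics/c1.png",np.hstack([cv2.resize(a,(480,480),interpolation=cv2.INTER_CUBIC),cv2.resize(b[80:,:],(320,480))]))
E
```

```text
[ 0.49808359 -0.0916165   0.25642916] [ 0.11541439 -6.08975197 -3.01174256] 4.65
```

View pics/c1.png

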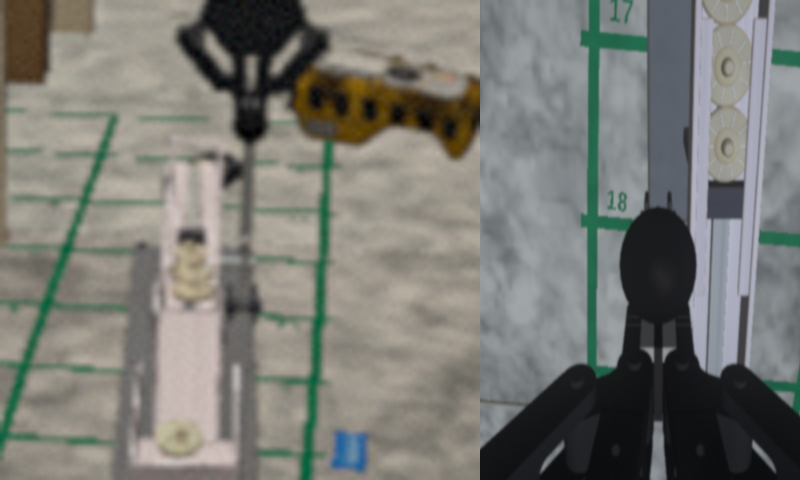

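The pushed knob is in front of the fingers, and the first filter already lies in the tray at side-crop (180,435). The force is still only the spring's, so I push on to the stop in small steps.

Emit:
apply_moves:
  rows:
    - {"tx": 0.01, "ty": 0, "tz": 0, "wx": 0, "wy": 0, "wz": 0}
    - {"tx": 0.02, "ty": 0, "tz": 0, "wx": 0, "wy": 0, "wz": 0}
    - {"tx": 0.02, "ty": 0, "tz": 0, "wx": 0, "wy": 0, "wz": 0}

```text
time_s: 5.0
eef_pos: [0.4977, -0.0868, 0.2563]
orientation: [0.0, 0.681, 0.732, -0.0]
ft_force: [0.3, -6.1, -4.6]
finger_gap: 0.0003
grip_force: 2.9
```

Emit:
apply_moves:
  rows:
    - {"tx": 0.008, "ty": 0, "tz": 0, "wx": 0, "wy": 0, "wz": 0}
    - {"tx": 0.012, "ty": 0, "tz": 0, "wx": 0, "wy": 0, "wz": 0}
    - {"tx": 0.012, "ty": 0, "tz": 0, "wx": 0, "wy": 0, "wz": 0}

```text
time_s: 5.25
eef_pos: [0.4974, -0.084, 0.2563]
orientation: [0.0, 0.681, 0.732, -0.001]
ft_force: [1.8, -6.9, -4.2]
finger_gap: 0.0
grip_force: 3.1
```

Emit:
apply_moves:
  rows:
    - {"tx": 0.006, "ty": 0, "tz": 0, "wx": 0, "wy": 0, "wz": 0}
    - {"tx": 0.012, "ty": 0, "tz": 0, "wx": 0, "wy": 0, "wz": 0}
    - {"tx": 0.012, "ty": 0, "tz": 0, "wx": 0, "wy": 0, "wz": 0}

```text
time_s: 5.5
eef_pos: [0.4973, -0.082, 0.2562]
orientation: [0.001, 0.681, 0.733, -0.001]
ft_force: [0.7, -13.6, -7.0]
finger_gap: 0.0001
grip_force: 6.6
```

Emit:
apply_moves:
  rows:
    - {"tx": 0.006, "ty": 0, "tz": 0, "wx": 0, "wy": 0, "wz": 0}
    - {"tx": 0.008, "ty": 0, "tz": 0, "wx": 0, "wy": 0, "wz": 0}
    - {"tx": 0.008, "ty": 0, "tz": 0, "wx": 0, "wy": 0, "wz": 0}

```text
time_s: 5.75
eef_pos: [0.4972, -0.0811, 0.256]
orientation: [0.002, 0.681, 0.733, -0.002]
ft_force: [1.7, -20.6, -9.1]
finger_gap: -0.0
grip_force: 10.3
```

The force rise to 20 N at y ≈ -0.082 marks the hard stop. I'll go back now until clear of the home position.

Emit:
apply_moves:
  rows:
    - {"tx": -0.04, "ty": 0, "tz": 0, "wx": 0, "wy": 0, "wz": 0}
    - {"tx": -0.08, "ty": 0, "tz": 0, "wx": 0, "wy": 0, "wz": 0}
    - {"tx": -0.12, "ty": 0, "tz": 0, "wx": 0, "wy": 0, "wz": 0}
    - {"tx": -0.16, "ty": 0, "tz": 0, "wx": 0, "wy": 0, "wz": 0}
    - {"tx": -0.2, "ty": 0, "tz": 0, "wx": 0, "wy": 0, "wz": 0}
    - {"tx": -0.24, "ty": 0, "tz": 0, "wx": 0, "wy": 0, "wz": 0}
    - {"tx": -0.28, "ty": 0, "tz": 0, "wx": 0, "wy": 0, "wz": 0}
    - {"tx": -0.32, "ty": 0, "tz": 0, "wx": 0, "wy": 0, "wz": 0}
    - {"tx": -0.36, "ty": 0, "tz": 0, "wx": 0, "wy": 0, "wz": 0}
    - {"tx": -0.4, "ty": 0, "tz": 0, "wx": 0, "wy": 0, "wz": 0}
    - {"tx": -0.44, "ty": 0, "tz": 0, "wx": 0, "wy": 0, "wz": 0}
    - {"tx": -0.48, "ty": 0, "tz": 0, "wx": 0, "wy": 0, "wz": 0}
    - {"tx": -0.52, "ty": 0, "tz": 0, "wx": 0, "wy": 0, "wz": 0}
    - {"tx": -0.56, "ty": 0, "tz": 0, "wx": 0, "wy": 0, "wz": 0}
    - {"tx": -0.6, "ty": 0, "tz": 0, "wx": 0, "wy": 0, "wz": 0}
    - {"tx": -0.64, "ty": 0, "tz": 0, "wx": 0, "wy": 0, "wz": 0}
    - {"tx": -0.68, "ty": 0, "tz": 0, "wx": 0, "wy": 0, "wz": 0}
    - {"tx": -0.72, "ty": 0, "tz": 0, "wx": 0, "wy": 0, "wz": 0}
    - {"tx": -0.72, "ty": 0, "tz": 0, "wx": 0, "wy": 0, "wz": 0}
    - {"tx": -0.72, "ty": 0, "tz": 0, "wx": 0, "wy": 0, "wz": 0}

```text
time_s: 7.42
eef_pos: [0.5103, -0.2587, 0.2564]
orientation: [-0.0, 0.682, 0.732, 0.0]
ft_force: [0.6, -0.1, 0.3]
finger_gap: -0.0
grip_force: 0.0
```

```bash
python3 - <<'E'
from h import *
s,r=state();print(s["eef_pos"],s["ft_force"],s["time_s"])
a=vision.camera("side")[170:290,300:420];b=vision.camera("wrist")[:,100:500]
cv2.imwrite("pics/c2.png",np.hstack([cv2.resize(a,(480,480),interpolation=cv2.INTER_CUBIC),cv2.resize(b,(320,480))]))
E
```

```text
[ 0.51030231 -0.25867655  0.2563575 ] [ 0.63357196 -0.14195392  0.27723521] 7.4167
```

View pics/c2.png

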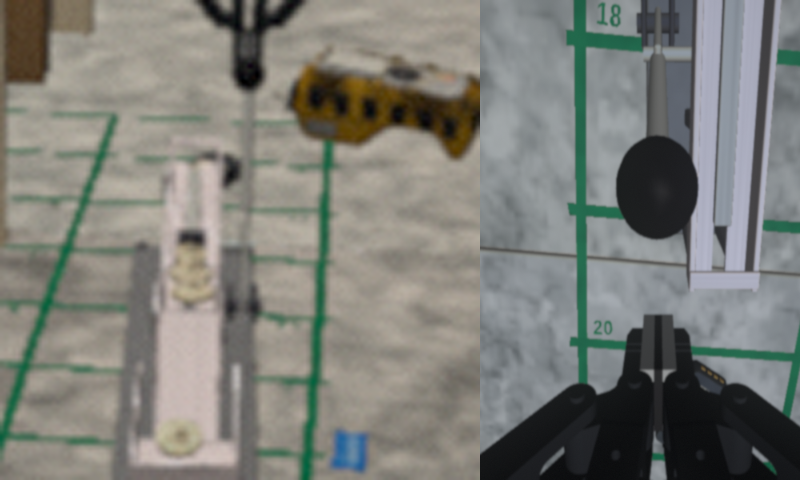

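The lever is home at wrist-crop (657,187), clear of the fingers. One filter is in the tray and three are on the track. Next is stroke two.

Emit:
apply_moves:
  rows:
    - {"tx": 0.06, "ty": 0, "tz": 0, "wx": 0, "wy": 0, "wz": 0}
    - {"tx": 0.11, "ty": 0, "tz": 0, "wx": 0, "wy": 0, "wz": 0}
    - {"tx": 0.15, "ty": 0, "tz": 0, "wx": 0, "wy": 0, "wz": 0}
    - {"tx": 0.19, "ty": 0, "tz": 0, "wx": 0, "wy": 0, "wz": 0}
    - {"tx": 0.23, "ty": 0, "tz": 0, "wx": 0, "wy": 0, "wz": 0}
    - {"tx": 0.27, "ty": 0, "tz": 0, "wx": 0, "wy": 0, "wz": 0}
    - {"tx": 0.31, "ty": 0, "tz": 0, "wx": 0, "wy": 0, "wz": 0}
    - {"tx": 0.35, "ty": 0, "tz": 0, "wx": 0, "wy": 0, "wz": 0}
    - {"tx": 0.39, "ty": 0, "tz": 0, "wx": 0, "wy": 0, "wz": 0}
    - {"tx": 0.43, "ty": 0, "tz": 0, "wx": 0, "wy": 0, "wz": 0}
    - {"tx": 0.47, "ty": 0, "tz": 0, "wx": 0, "wy": 0, "wz": 0}
    - {"tx": 0.51, "ty": 0, "tz": 0, "wx": 0, "wy": 0, "wz": 0}
    - {"tx": 0.55, "ty": 0, "tz": 0, "wx": 0, "wy": 0, "wz": 0}
    - {"tx": 0.59, "ty": 0, "tz": 0, "wx": 0, "wy": 0, "wz": 0}
    - {"tx": 0.63, "ty": 0, "tz": 0, "wx": 0, "wy": 0, "wz": 0}
    - {"tx": 0.66, "ty": 0, "tz": 0, "wx": 0, "wy": 0, "wz": 0}
    - {"tx": 0.68, "ty": 0, "tz": 0, "wx": 0, "wy": 0, "wz": 0}
    - {"tx": 0.695, "ty": 0, "tz": 0, "wx": 0, "wy": 0, "wz": 0}
    - {"tx": 0.705, "ty": 0, "tz": 0, "wx": 0, "wy": 0, "wz": 0}
    - {"tx": 0.71, "ty": 0, "tz": 0, "wx": 0, "wy": 0, "wz": 0}

```text
time_s: 9.18
eef_pos: [0.4969, -0.0816, 0.2557]
orientation: [0.001, 0.68, 0.733, -0.002]
ft_force: [0.5, -18.3, -8.4]
finger_gap: 0.0002
grip_force: 8.9
```

Emit:
apply_moves:
  rows:
    - {"tx": 0.005, "ty": 0, "tz": 0, "wx": 0, "wy": 0, "wz": 0}
    - {"tx": 0.01, "ty": 0, "tz": 0, "wx": 0, "wy": 0, "wz": 0}
    - {"tx": 0.01, "ty": 0, "tz": 0, "wx": 0, "wy": 0, "wz": 0}
    - {"tx": 0.01, "ty": 0, "tz": 0, "wx": 0, "wy": 0, "wz": 0}

```text
time_s: 9.52
eef_pos: [0.4968, -0.0808, 0.2555]
orientation: [0.002, 0.68, 0.733, -0.002]
ft_force: [1.9, -22.8, -10.3]
finger_gap: 0.0002
grip_force: 11.6
```

The stop was reached at 23 N. Going back.

Emit:
apply_moves:
  rows:
    - {"tx": -0.04, "ty": 0, "tz": 0, "wx": 0, "wy": 0, "wz": 0}
    - {"tx": -0.08, "ty": 0, "tz": 0, "wx": 0, "wy": 0, "wz": 0}
    - {"tx": -0.12, "ty": 0, "tz": 0, "wx": 0, "wy": 0, "wz": 0}
    - {"tx": -0.16, "ty": 0, "tz": 0, "wx": 0, "wy": 0, "wz": 0}
    - {"tx": -0.2, "ty": 0, "tz": 0, "wx": 0, "wy": 0, "wz": 0}
    - {"tx": -0.24, "ty": 0, "tz": 0, "wx": 0, "wy": 0, "wz": 0}
    - {"tx": -0.28, "ty": 0, "tz": 0, "wx": 0, "wy": 0, "wz": 0}
    - {"tx": -0.32, "ty": 0, "tz": 0, "wx": 0, "wy": 0, "wz": 0}
    - {"tx": -0.36, "ty": 0, "tz": 0, "wx": 0, "wy": 0, "wz": 0}
    - {"tx": -0.4, "ty": 0, "tz": 0, "wx": 0, "wy": 0, "wz": 0}
    - {"tx": -0.44, "ty": 0, "tz": 0, "wx": 0, "wy": 0, "wz": 0}
    - {"tx": -0.48, "ty": 0, "tz": 0, "wx": 0, "wy": 0, "wz": 0}
    - {"tx": -0.52, "ty": 0, "tz": 0, "wx": 0, "wy": 0, "wz": 0}
    - {"tx": -0.56, "ty": 0, "tz": 0, "wx": 0, "wy": 0, "wz": 0}
    - {"tx": -0.6, "ty": 0, "tz": 0, "wx": 0, "wy": 0, "wz": 0}
    - {"tx": -0.64, "ty": 0, "tz": 0, "wx": 0, "wy": 0, "wz": 0}
    - {"tx": -0.68, "ty": 0, "tz": 0, "wx": 0, "wy": 0, "wz": 0}
    - {"tx": -0.72, "ty": 0, "tz": 0, "wx": 0, "wy": 0, "wz": 0}
    - {"tx": -0.72, "ty": 0, "tz": 0, "wx": 0, "wy": 0, "wz": 0}
    - {"tx": -0.72, "ty": 0, "tz": 0, "wx": 0, "wy": 0, "wz": 0}

```text
time_s: 11.18
eef_pos: [0.5103, -0.2587, 0.2563]
orientation: [-0.0, 0.682, 0.732, 0.0]
ft_force: [0.1, -0.2, -0.1]
finger_gap: -0.0002
grip_force: 0.0
```

```bash
python3 - <<'E'
from h import *
s,r=state();print(s["eef_pos"],s["ft_force"],s["time_s"])
a=vision.camera("side")[170:290,300:420];b=vision.camera("wrist")[:,100:500]
cv2.imwrite("pics/c3.png",np.hstack([cv2.resize(a,(480,480),interpolation=cv2.INTER_CUBIC),cv2.resize(b,(320,480))]))
E
```

```text
[ 0.51028006 -0.25866347  0.25633112] [ 0.14064939 -0.1675475  -0.05430999] 11.1833
```

View pics/c3.png

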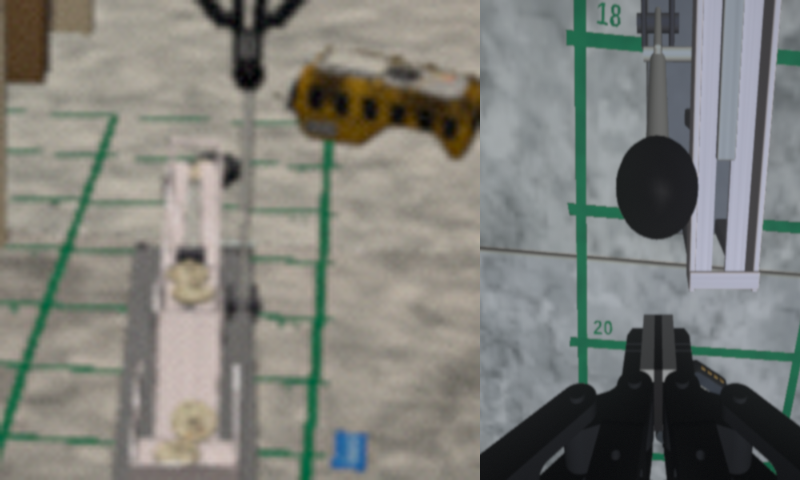

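Two filters are now in the tray at side-crop (190,420) and (178,450), and two are left on the track. The lever is home again, so here is stroke three.

Emit:
apply_moves:
  rows:
    - {"tx": 0.06, "ty": 0, "tz": 0, "wx": 0, "wy": 0, "wz": 0}
    - {"tx": 0.11, "ty": 0, "tz": 0, "wx": 0, "wy": 0, "wz": 0}
    - {"tx": 0.15, "ty": 0, "tz": 0, "wx": 0, "wy": 0, "wz": 0}
    - {"tx": 0.19, "ty": 0, "tz": 0, "wx": 0, "wy": 0, "wz": 0}
    - {"tx": 0.23, "ty": 0, "tz": 0, "wx": 0, "wy": 0, "wz": 0}
    - {"tx": 0.27, "ty": 0, "tz": 0, "wx": 0, "wy": 0, "wz": 0}
    - {"tx": 0.31, "ty": 0, "tz": 0, "wx": 0, "wy": 0, "wz": 0}
    - {"tx": 0.35, "ty": 0, "tz": 0, "wx": 0, "wy": 0, "wz": 0}
    - {"tx": 0.39, "ty": 0, "tz": 0, "wx": 0, "wy": 0, "wz": 0}
    - {"tx": 0.43, "ty": 0, "tz": 0, "wx": 0, "wy": 0, "wz": 0}
    - {"tx": 0.47, "ty": 0, "tz": 0, "wx": 0, "wy": 0, "wz": 0}
    - {"tx": 0.51, "ty": 0, "tz": 0, "wx": 0, "wy": 0, "wz": 0}
    - {"tx": 0.55, "ty": 0, "tz": 0, "wx": 0, "wy": 0, "wz": 0}
    - {"tx": 0.59, "ty": 0, "tz": 0, "wx": 0, "wy": 0, "wz": 0}
    - {"tx": 0.63, "ty": 0, "tz": 0, "wx": 0, "wy": 0, "wz": 0}
    - {"tx": 0.66, "ty": 0, "tz": 0, "wx": 0, "wy": 0, "wz": 0}
    - {"tx": 0.68, "ty": 0, "tz": 0, "wx": 0, "wy": 0, "wz": 0}
    - {"tx": 0.695, "ty": 0, "tz": 0, "wx": 0, "wy": 0, "wz": 0}
    - {"tx": 0.705, "ty": 0, "tz": 0, "wx": 0, "wy": 0, "wz": 0}
    - {"tx": 0.71, "ty": 0, "tz": 0, "wx": 0, "wy": 0, "wz": 0}

```text
time_s: 12.95
eef_pos: [0.4969, -0.0816, 0.2557]
orientation: [0.001, 0.68, 0.733, -0.002]
ft_force: [0.8, -17.7, -8.7]
finger_gap: 0.0001
grip_force: 8.9
```

Emit:
apply_moves:
  rows:
    - {"tx": 0.005, "ty": 0, "tz": 0, "wx": 0, "wy": 0, "wz": 0}
    - {"tx": 0.01, "ty": 0, "tz": 0, "wx": 0, "wy": 0, "wz": 0}
    - {"tx": 0.01, "ty": 0, "tz": 0, "wx": 0, "wy": 0, "wz": 0}
    - {"tx": 0.01, "ty": 0, "tz": 0, "wx": 0, "wy": 0, "wz": 0}

```text
time_s: 13.28
eef_pos: [0.4968, -0.0808, 0.2555]
orientation: [0.002, 0.68, 0.733, -0.002]
ft_force: [0.7, -23.5, -10.7]
finger_gap: 0.0005
grip_force: 11.6
```

Emit:
apply_moves:
  rows:
    - {"tx": -0.04, "ty": 0, "tz": 0, "wx": 0, "wy": 0, "wz": 0}
    - {"tx": -0.08, "ty": 0, "tz": 0, "wx": 0, "wy": 0, "wz": 0}
    - {"tx": -0.12, "ty": 0, "tz": 0, "wx": 0, "wy": 0, "wz": 0}
    - {"tx": -0.16, "ty": 0, "tz": 0, "wx": 0, "wy": 0, "wz": 0}
    - {"tx": -0.2, "ty": 0, "tz": 0, "wx": 0, "wy": 0, "wz": 0}
    - {"tx": -0.24, "ty": 0, "tz": 0, "wx": 0, "wy": 0, "wz": 0}
    - {"tx": -0.28, "ty": 0, "tz": 0, "wx": 0, "wy": 0, "wz": 0}
    - {"tx": -0.32, "ty": 0, "tz": 0, "wx": 0, "wy": 0, "wz": 0}
    - {"tx": -0.36, "ty": 0, "tz": 0, "wx": 0, "wy": 0, "wz": 0}
    - {"tx": -0.4, "ty": 0, "tz": 0, "wx": 0, "wy": 0, "wz": 0}
    - {"tx": -0.44, "ty": 0, "tz": 0, "wx": 0, "wy": 0, "wz": 0}
    - {"tx": -0.48, "ty": 0, "tz": 0, "wx": 0, "wy": 0, "wz": 0}
    - {"tx": -0.52, "ty": 0, "tz": 0, "wx": 0, "wy": 0, "wz": 0}
    - {"tx": -0.56, "ty": 0, "tz": 0, "wx": 0, "wy": 0, "wz": 0}
    - {"tx": -0.6, "ty": 0, "tz": 0, "wx": 0, "wy": 0, "wz": 0}
    - {"tx": -0.64, "ty": 0, "tz": 0, "wx": 0, "wy": 0, "wz": 0}
    - {"tx": -0.68, "ty": 0, "tz": 0, "wx": 0, "wy": 0, "wz": 0}
    - {"tx": -0.72, "ty": 0, "tz": 0, "wx": 0, "wy": 0, "wz": 0}
    - {"tx": -0.74, "ty": 0, "tz": 0, "wx": 0, "wy": 0, "wz": 0}
    - {"tx": -0.74, "ty": 0, "tz": 0, "wx": 0, "wy": 0, "wz": 0}

```text
time_s: 14.95
eef_pos: [0.5109, -0.2643, 0.2565]
orientation: [0.0, 0.682, 0.732, 0.0]
ft_force: [-0.7, 0.5, 0.1]
finger_gap: 0.0004
grip_force: 0.0
```

```bash
python3 - <<'E'
from h import *
s,r=state();print(s["eef_pos"],s["ft_force"],s["time_s"])
a=vision.camera("side")[170:290,300:420];b=vision.camera("wrist")[:,100:500]
cv2.imwrite("pics/c4.png",np.hstack([cv2.resize(a,(480,480),interpolation=cv2.INTER_CUBIC),cv2.resize(b,(320,480))]))
E
```

```text
[ 0.51085542 -0.26431728  0.25646773] [-0.71216512  0.50228042  0.12797768] 14.95
```

View pics/c4.png

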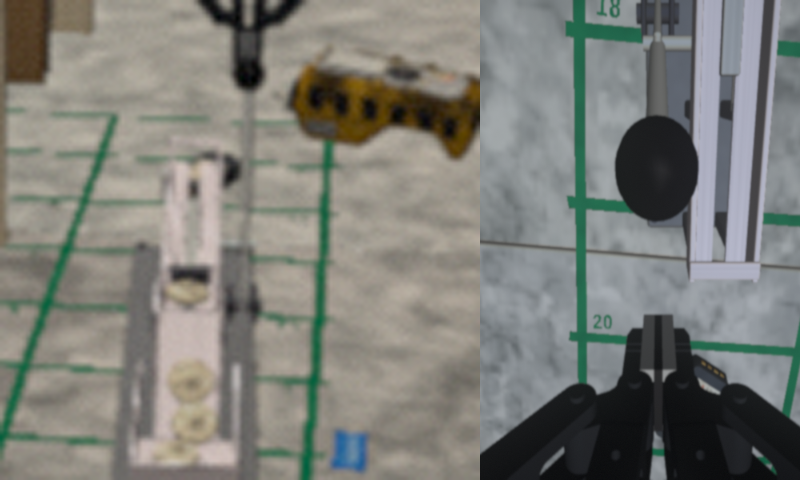

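Three filters are down at side-crop (178,450), (192,422) and (190,380). One is at the end of the track at (187,290), and the lever is home. I'll check the third and fourth positions by number.

```bash
python3 - <<'E'
from h import *
x,y,t=.5423,-.0292,.072
c,s=np.cos(t),np.sin(t)
vision.camera("side")
def loc(p,z):
    q=plane("side",(300+p[0]/4,170+p[1]/4),z)[:2]-[x,y];return (c*q[0]+s*q[1]).round(4),(-s*q[0]+c*q[1]).round(4)
for nm,p,z in [("f1",(178,452),.01),("f2",(192,422),.012),("f3 floor",(190,380),.012),("f3 z40",(190,380),.04),("f4",(187,290),.1),("edge",(187,309),.09)]: print(nm,loc(p,z))
E
```

```text
f1 (np.float64(0.0027), np.float64(0.1592))
f2 (np.float64(-0.0073), np.float64(0.1149))
f3 floor (np.float64(-0.0047), np.float64(0.0445))
f3 z40 (np.float64(-0.0049), np.float64(0.098))
f4 (np.float64(-0.0007), np.float64(0.0604))
edge (np.float64(-0.0011), np.float64(0.0741))
```

Emit:
apply_moves:
  rows:
    - {"tx": 0, "ty": 0, "tz": -0.15, "wx": 0, "wy": 0, "wz": 0}
    - {"tx": 0, "ty": 0, "tz": -0.3, "wx": 0, "wy": 0, "wz": 0}
    - {"tx": 0, "ty": 0, "tz": -0.45, "wx": 0, "wy": 0, "wz": 0}
    - {"tx": 0, "ty": 0, "tz": -0.6, "wx": 0, "wy": 0, "wz": 0}
    - {"tx": 0, "ty": 0, "tz": -0.6, "wx": 0, "wy": 0, "wz": 0}
    - {"tx": 0.15, "ty": 0, "tz": -0.6, "wx": 0, "wy": 0, "wz": 0}
    - {"tx": 0.3, "ty": 0, "tz": -0.6, "wx": 0, "wy": 0, "wz": 0}
    - {"tx": 0.45, "ty": 0, "tz": -0.6, "wx": 0, "wy": 0, "wz": 0}
    - {"tx": 0.6, "ty": 0, "tz": -0.6, "wx": 0, "wy": 0, "wz": 0}
    - {"tx": 0.75, "ty": 0, "tz": -0.6, "wx": 0, "wy": 0, "wz": 0}
    - {"tx": 0.9, "ty": 0, "tz": -0.6, "wx": 0, "wy": 0, "wz": 0}
    - {"tx": 1, "ty": 0, "tz": -0.6, "wx": 0, "wy": 0, "wz": 0}
    - {"tx": 1, "ty": 0, "tz": -0.6, "wx": 0, "wy": 0, "wz": 0}
    - {"tx": 1, "ty": 0, "tz": -0.6, "wx": 0, "wy": 0, "wz": 0}

```text
time_s: 16.27
eef_pos: [0.4923, -0.0123, 0.4064]
orientation: [0.0, 0.68, 0.733, -0.0]
ft_force: [-0.0, -0.3, 0.1]
finger_gap: 0.0002
grip_force: 0.0
```

```bash
python3 - <<'E'
from h import *
s,r=state();print(s["eef_pos"],s["ft_force"],s["time_s"])
x,y,t=.5423,-.0292,.072
c,s=np.cos(t),np.sin(t)
for l in [(0,.074,.09),(0,.164,0),(0,.232,0)]: print(proj("wrist",[x+c*l[0]-s*l[1],y+s*l[0]+c*l[1],l[2]]))
E
```

```text
[ 0.49231655 -0.01228101  0.40635641] [-0.0322901  -0.31375664  0.11434406] 16.2667
[378.67167994 135.12706101]
[371.71061812  35.07557747]
[374.66535975 -44.23491436]
```

Emit:
apply_moves:
  rows:
    - {"tx": 0.15, "ty": 0, "tz": 0, "wx": 0, "wy": 0, "wz": 0}
    - {"tx": 0.3, "ty": 0, "tz": 0, "wx": 0, "wy": 0, "wz": 0}
    - {"tx": 0.45, "ty": 0, "tz": 0, "wx": 0, "wy": 0, "wz": 0}
    - {"tx": 0.5, "ty": 0, "tz": 0, "wx": 0, "wy": 0, "wz": 0}
    - {"tx": 0.5, "ty": 0, "tz": 0, "wx": 0, "wy": 0, "wz": 0}
    - {"tx": 0.5, "ty": 0, "tz": 0, "wx": 0, "wy": 0, "wz": 0}

```text
time_s: 16.77
eef_pos: [0.4838, 0.1105, 0.4062]
orientation: [0.0, 0.681, 0.732, -0.0]
ft_force: [-0.6, -0.6, 0.3]
finger_gap: -0.0
grip_force: 0.0
```

```bash
python3 - <<'E'
from h import *
S,r=state();print(S["eef_pos"],S["time_s"])
x,y,t=.5423,-.0292,.072
c,s=np.cos(t),np.sin(t)
for l in [(0,.074,.09),(0,.164,0),(0,.232,0),(0,.232,.042)]: print(proj("wrist",[x+c*l[0]-s*l[1],y+s*l[0]+c*l[1],l[2]]))
a=vision.camera("wrist");b=vision.camera("scene")[225:305,250:350]
a=a[20:320,250:500]
cv2.imwrite("pics/f.png",np.hstack([cv2.resize(a,(500,600),interpolation=cv2.INTER_CUBIC),cv2.resize(cv2.copyMakeBorder(b,0,20,0,0,0),(300,600))]))
E
```

```text
[0.48379077 0.11052994 0.40621024] 16.7667
[372.69062918 266.0892322 ]
[366.85607318 159.18342912]
[369.14338857  93.22827315]
[373.68412655  92.84525914]
```

View pics/f.png

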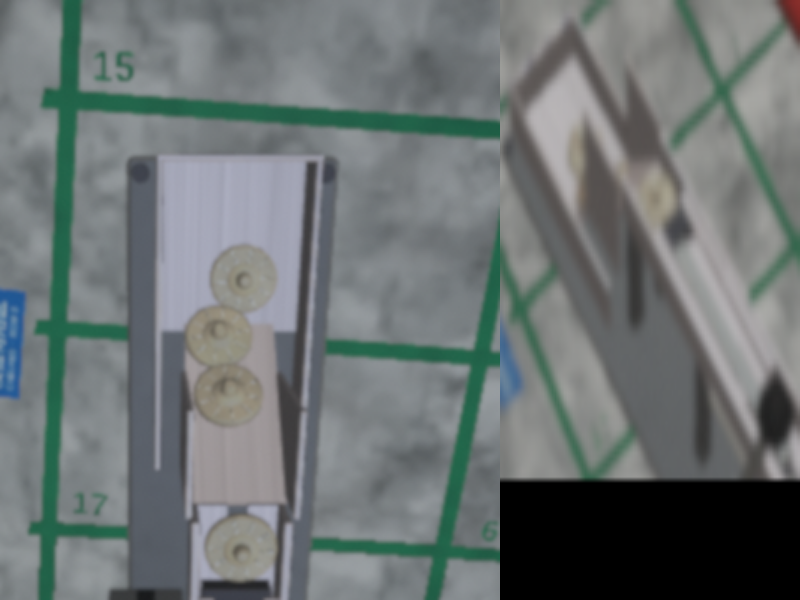

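The top view shows the first filter on the tray floor at (243,280), the second at the foot of the chute at (218,337) and the third just behind it at (228,393). The fourth is on the track at (240,548). I'll let a little time pass and check whether the queue is still sliding.

```bash
python3 - <<'E'
from h import *
cv2.imwrite("pics/t0.png",vision.camera("wrist"))
E
```

Emit:
apply_moves:
  rows:
    - {"tx": 0, "ty": 0, "tz": 0, "wx": 0, "wy": 0, "wz": 0}
    - {"tx": 0, "ty": 0, "tz": 0, "wx": 0, "wy": 0, "wz": 0}
    - {"tx": 0, "ty": 0, "tz": 0, "wx": 0, "wy": 0, "wz": 0}
    - {"tx": 0, "ty": 0, "tz": 0, "wx": 0, "wy": 0, "wz": 0}
    - {"tx": 0, "ty": 0, "tz": 0, "wx": 0, "wy": 0, "wz": 0}
    - {"tx": 0, "ty": 0, "tz": 0, "wx": 0, "wy": 0, "wz": 0}
    - {"tx": 0, "ty": 0, "tz": 0, "wx": 0, "wy": 0, "wz": 0}
    - {"tx": 0, "ty": 0, "tz": 0, "wx": 0, "wy": 0, "wz": 0}
    - {"tx": 0, "ty": 0, "tz": 0, "wx": 0, "wy": 0, "wz": 0}
    - {"tx": 0, "ty": 0, "tz": 0, "wx": 0, "wy": 0, "wz": 0}
    - {"tx": 0, "ty": 0, "tz": 0, "wx": 0, "wy": 0, "wz": 0}
    - {"tx": 0, "ty": 0, "tz": 0, "wx": 0, "wy": 0, "wz": 0}
    - {"tx": 0, "ty": 0, "tz": 0, "wx": 0, "wy": 0, "wz": 0}
    - {"tx": 0, "ty": 0, "tz": 0, "wx": 0, "wy": 0, "wz": 0}
    - {"tx": 0, "ty": 0, "tz": 0, "wx": 0, "wy": 0, "wz": 0}
    - {"tx": 0, "ty": 0, "tz": 0, "wx": 0, "wy": 0, "wz": 0}
    - {"tx": 0, "ty": 0, "tz": 0, "wx": 0, "wy": 0, "wz": 0}
    - {"tx": 0, "ty": 0, "tz": 0, "wx": 0, "wy": 0, "wz": 0}

```text
time_s: 18.42
eef_pos: [0.4837, 0.1108, 0.4064]
orientation: [-0.0, 0.681, 0.732, -0.0]
ft_force: [0.7, 0.3, -0.3]
finger_gap: -0.0003
grip_force: 0.0
```

```bash
python3 - <<'E'
from h import *
b=vision.camera("wrist");a=cv2.imread("pics/t0.png")
x,y,t=.5423,-.0292,.072;c,s=np.cos(t),np.sin(t)
for nm,(u,v) in dict(f1=(243,280),f2=(218,337),f3=(228,393),f4=(240,548),ref=(90,70)).items():
    u=250+u//2;v=20+v//2
    tp=a[v-18:v+19,u-18:u+19]; m=cv2.matchTemplate(b[v-30:v+31,u-30:u+31],tp,cv2.TM_CCOEFF_NORMED)
    print(nm,np.array(cv2.minMaxLoc(m)[3])-12, m.max().round(3))
    for z in (.012,.03,.05,.1):
        q=plane("wrist",(u,v),z)[:2]-[x,y];print("  z",z,(c*q[0]+s*q[1]).round(3),(-s*q[0]+c*q[1]).round(3),"chute z",(.164+s*q[0]-c*q[1]).round(3))
E
```

```text
f1 [0 1] 0.975
  z 0.012 0.003 0.165 chute z -0.001
  z 0.03 0.001 0.168 chute z -0.004
  z 0.05 -0.001 0.17 chute z -0.006
  z 0.1 -0.007 0.177 chute z -0.013
f2 [0 1] 0.979
  z 0.012 -0.009 0.135 chute z 0.029
  z 0.03 -0.01 0.139 chute z 0.025
  z 0.05 -0.012 0.143 chute z 0.021
  z 0.1 -0.016 0.153 chute z 0.011
f3 [0 1] 0.978
  z 0.012 -0.002 0.103 chute z 0.061
  z 0.03 -0.004 0.108 chute z 0.056
  z 0.05 -0.006 0.114 chute z 0.05
  z 0.1 -0.011 0.127 chute z 0.037
f4 [0 1] 0.993
  z 0.012 0.008 0.007 chute z 0.157
  z 0.03 0.006 0.016 chute z 0.148
  z 0.05 0.003 0.026 chute z 0.138
  z 0.1 -0.003 0.049 chute z 0.115
ref [0 1] 0.987
  z 0.012 -0.076 0.268 chute z -0.104
  z 0.03 -0.075 0.266 chute z -0.102
  z 0.05 -0.074 0.265 chute z -0.101
  z 0.1 -0.071 0.26 chute z -0.096
```

```bash
python3 -c "
from rig import bot
print(bot.hand_in())"
```

```text
the job is handed in; nothing more can be done
None
```

I handed the job in after three full strokes to the stop and back: three filters left the track and the fourth stayed on it, but only the first lies on the tray floor; the second rests on the foot of the chute and the third behind it on the chute, both still in the check before hand-in.

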